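# Sea-fasten a sample case under a wing-nut hold-down

### The job

Make the sample case fast for sea: set it down upright, blunt end first, in the mouth of the fixture's free bay and let go of it, then slide it fully home against the back stop, under the raised hold-down plate. Then tighten the wing nut, which the guide posts beside it let you turn only a little at a time, until the plate's rubber pad presses firmly on the case. Leave the other things on the bench where they stand.

Things in the scene. Friction and masses are not known exactly. Their poses are not given: they have to be found in the camera images.
- case: The loose sample case, the only box with a lug: plain aluminium, 150 long (own x) x 60 wide (own y) x 45 mm high, about 0.35 kg, lying flat. Origin: centre of its underside; z up. Its +x end is blunt; at its -x end a black grip lug 14 mm thick (y) stands out 40 mm, from 5 to 45 mm above the underside.
- lug (a point): Grip point of the case's lug, 98 mm behind the case's centre (own -x) and 25 mm above its underside; axes as the case's.
- fixture: Fixed hold-down fixture; grey bed 290 x 226 mm, 12 mm thick, from own x = -205 to +85 mm. Origin: on the bench, under the wing nut's axis; +x is the way the case slides in, z up. Free bay along x, centred on y = +60 mm; a black heel block fills the other side (y = -65 mm).
- bay_mouth (a point): Where the case's underside centre goes when set down in the mouth: on the bed, 12 mm above the bench, at fixture x = -125, y = +60 mm, case x along fixture x. Its blunt end is then 15 mm under the plate and fingers at its middle are clear. Axes as the fixture's. The bay's rails flare outward from x = -60 to -103 mm, tops 27 mm above the bench.
- bay_home (a point): Where the case's underside centre is when fully home against the back stop: fixture x = -5, y = +60 mm, 12 mm above the bench. Axes as the fixture's. Rails here are 68 mm apart, stop face at fixture x = +70 mm. The lug then still stands out from under the plate, at fixture x = -80 to -120 mm.
- nut_grip (a point): Grip point of the brass wing nut, on its axis, 26 mm above the nut's foot, 114 mm above the bench at nut 0; turns and sinks with it. Own x runs along the wings: flat, 72 mm across, 8 mm thick (own y), from 18 mm below to 6 mm above this point in the middle, the round wing ends to 16 mm above. Below a hub 24 mm wide, 8 mm high. Grip across own y from above.
- wing_nut (a joint): Turn of the wing nut in rad, growing clockwise seen from above (tightening). At 0 it is loose, the pad 10.8 mm above the case. Each radian lowers plate and nut 3 mm. The sprung pad meets the case at 3.6 and presses 9 N more per further radian; tight from 4.2; end of thread at 4.8. Friction 0.12 N m; it stays where left.
- pad: The sprung rubber pad under the hold-down plate over the free bay, 70 (x) x 50 (y) x 6 mm. Origin: centre of its underside, 67.8 mm above the bench at nut 0.
- amber_bottle: Bystander: brown glass bottle, 84 mm in diameter, 190 mm high. Origin: centre of its underside.
- clear_bottle: Bystander: clear jar, 60 mm in diameter, 120 mm high. Origin: centre of its underside.
- measuring_cylinder: Bystander: glass measuring cylinder, foot 72 mm, 190 mm high. Origin: centre of its underside.
- beaker: Bystander: clear plastic beaker, 76 mm in diameter, 90 mm high. Origin: centre of its underside.
- plain_box: Bystander: plain aluminium box 100 x 80 x 50 mm, no lug. Origin: centre of its underside.
- wash_bottle: Bystander: white wash bottle, 66 mm in diameter, 150 mm high. Origin: centre of its underside.
- wrench: Bystander: steel open-ended spanner 150 mm long, lying flat. Origin: on its underside, near its middle.
- plate_top (a point): Centre of the top face of the aluminium hold-down plate, 130 (fixture x) x 190 (y) x 8 mm, with the nut on it. 86 mm above the bench at nut 0; sinks 3 mm per radian of the nut.
- post (a point): Top of the guide post at fixture x = -54 mm, y = 0, 122 mm above the bench, 14 mm in diameter; its twin stands at x = +54 mm. The nut is midway. Fingers opened 85 mm wide over the nut strike the posts if they open along fixture x.
There are look-alikes about, which are no part of the job. Leave any blue or red look-alike of the case alone.

How it is judged:
By the outcome, as a careful person would: the job done as asked, in the order asked, and still so for the second after the job is handed in, with the robot touching nothing.
It also fails if it takes over 67 s, if anything falls off the work surface, if the arm or the gripper's body presses on something with over 40 N, if the wrist force passes 120 N, or if a joint passes its speed limit or range.

### The arm

A 6-joint arm with a two-finger parallel gripper is mounted at the origin on the work surface. World frame = base frame: x ahead of the robot, y to its left, z up, the work surface at z = 0. Lengths are in mm, angles in rad, forces in N, time in s.
With the tool pointing down it reaches from about 275 to 875 mm from the base axis. Payload 12.5 kg.
Tool frame: the origin (TCP) lies midway between the tips of the shut fingers; the grasp point (between the pads) lies 19 mm behind it (robot.grip_depth is the distance from the TCP to the grasp point, in mm); y points along the fingers, x is the direction in which the jaws open and shut, and the axes are right-handed (so a half turn about y gives the same grasp; the last joint's range is limited). The gripper opens to 85 mm and grips with 20 to 120 N. Pads are 22 mm wide; open, the fingers measure 114 mm over their backs; the gripper's body (76 mm by 85 mm) begins 54 mm behind the grasp point. The pads swing forward as they close: fully open they stand 13 mm farther back than shut.
Start: joints at [-1.281, 0.351, 1.652, -0, 1.139, -0.085], TCP at [201.365, -511.797, 231.29] pointing down, gripper open.
Joint ranges: [-2.75, 2.75], [-0.79, 2.1], [0.01, 2.65], [-1.57, 4.71], [0.07, 3.14], [-2.87, 2.87]. Speed limits (rad/s): [2.22, 2.22, 2.79, 3.14, 3.14, 3.14].

### API

Orientations are given as a 3x3 rotation matrix whose columns are the frame's x, y, z axes.
In Python, from plant import robot gives the robot as it stands. The module is installed in compiled form; this text tells all that it offers.
- The arm moves only by the tool jog_arm, never from a script. Its argument "increments" is one flat list of numbers, 4 for each row, row after row: the shift along the tool's x, y, z in cm, then the turn about the tool's y in rad. A call has 1 to 5 rows; each row shifts and turns the commanded pose from where the row before left it, along the tool's axes as they then stand; what a row does not reach is not made up. A row lasts 1/12 s, in which the tool goes at most 41.7 mm and 7.16 degrees, less where a joint would pass 70% of its speed; a pose out of reach is approached as far as the arm can. A call is refused whole if a number of a shift passes 4.17 or a number of a turn 0.125, either way. A call with a gripper value outside its range is refused whole. "jaw" is the gripper command: -1 is shut, 1 is fully open, values between are in proportion, set as the call begins (left out, the last holds). The fingers move at their own pace and stop on an object; "squeeze" is the grip in N (left out, the last holds). Time passes only in rows, so rows that do not move let the fingers close. It gives the time, the measured TCP pose, the force and the opening at its end, in the units of the state.
- robot.sense(): the state, without advancing time (a new reading comes with each control period).
- robot.read_camera(name): name is "side" or "top" or "wrist"; returns (picture, depth): 400x640x3 uint8, red, green, blue; 400x640 float32, mm along the optical axis (not along the pixel's ray), 0 where there is no reading.
- robot.camera_params(name): a dict with "fx", "fy", "cx", "cy" (pixels), "world_to_cam" (4x4, takes a point from world to camera coordinates). Camera axes: x right, y down, z forward; pixel columns grow to the right and rows downward; lengths in mm; the calibration is good to about 2 mm. The wrist camera is an equidistant fisheye: a pixel r from the principal point sees the ray r / f radians off the axis. A picture is of the moment at which its call begins: read the wrist's pose just before it. camera_params takes no time and is no camera call; for the wrist camera it gives the pose at the moment of the call.
- robot.close_job(): hands the job in, once; it reports no verdict.
The state is a dict: "clock": time; "joint_positions": joint angles; "joint_velocities": joint speeds; "tau": joint torques, N m; "position": TCP position; "tcp_rot": TCP orientation; "wrist_force": force on the tool from outside, world axes, zero at the start; "wrist_torque": the same for the moment, N m; "finger_gap": finger opening in mm.
Only numpy, scipy, OpenCV 4.12 (cv2) and the standard library are available. Lean on these libraries where they do the work, as an engineer would, in place of code of your own. Each camera call takes 0.05 s, during which the arm holds its last target.

## Working session

There is one attempt and no reset: what is moved stays moved. The work goes in short steps, Python scripts to look and compute and a tool call to move; the robot and the scene stay as the last step left them, time stands still between calls to the robot, and variables do not carry over. Pictures are saved under pics/ and viewed, and the job is handed in when it is done.

Besides the shell and the picture viewer there is one more tool, called after "Emit:" as name(argument=value, ...) on one line, values as JSON. jog_arm: Moves the arm, as the interface text tells. Its arguments: {"type":"object","properties":{"increments":{"type":"array","items":{"type":"number"}},"jaw":{"type":"number"},"squeeze":{"type":"number"}},"required":["increments"]}

```bash
mkdir -p pics; python3 - <<'E'
from plant import robot
import cv2,numpy as np
s=robot.sense()
for k,v in s.items(): print(k,np.round(v,3).tolist())
for n in("top","side"):
    p,d=robot.read_camera(n)
    cv2.imwrite(f"pics/{n}0.png",p[:,:,::-1]); np.save(f"pics/{n}0.npy",d)
    c=robot.camera_params(n); print(n,c)
E
```

```text
clock 0.0
joint_positions [-1.281, 0.351, 1.652, 0.0, 1.139, -0.085]
joint_velocities [-0.001, -0.0, -0.001, 0.001, 0.001, -0.0]
tau [-0.0, -50.609, -29.141, -0.0, 0.004, -0.0]
position [201.275, -511.486, 230.745]
tcp_rot [[0.366, -0.0, 0.931], [-0.931, 0.001, 0.366], [-0.001, -1.0, 0.0]]
wrist_force [0.33, 0.406, 0.158]
wrist_torque [0.011, 0.004, 0.036]
finger_gap 85.345
top {'fx': 468.55550941697095, 'fy': 468.55550941697095, 'cx': 328.51086196766204, 'cy': 196.05232219854105, 'world_to_cam': array([[ 1.45727799e-02, -9.99881984e-01,  4.86341848e-03,
        -2.39836088e+01],
       [-9.95094360e-01, -1.49786518e-02, -9.77898485e-02,
         4.43238902e+02],
       [ 9.78511551e-02, -3.41449037e-03, -9.95195203e-01,
         1.67855478e+03],
       [ 0.00000000e+00,  0.00000000e+00,  0.00000000e+00,
         1.00000000e+00]])}
side {'fx': 379.76044557008146, 'fy': 379.76044557008146, 'cx': 321.02996176784694, 'cy': 194.42142243345285, 'world_to_cam': array([[-8.62151683e-01, -5.06523929e-01, -1.13130257e-02,
         3.70797031e+02],
       [-2.48818283e-01,  4.42751978e-01, -8.61429131e-01,
         1.92917597e+02],
       [ 4.41343333e-01, -7.39867687e-01, -5.07751777e-01,
         8.71570224e+02],
       [ 0.00000000e+00,  0.00000000e+00,  0.00000000e+00,
         1.00000000e+00]])}
```

View pics/top0.png

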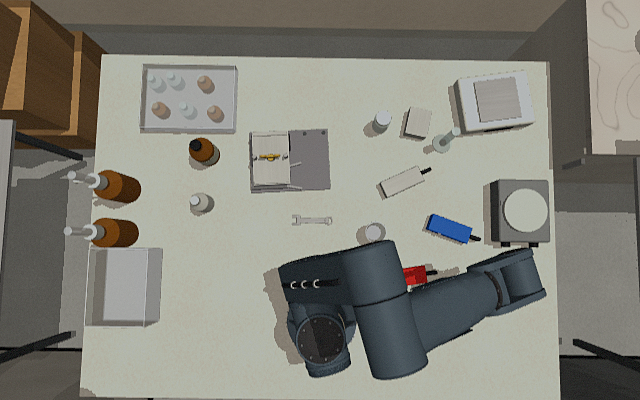

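View pics/side0.png

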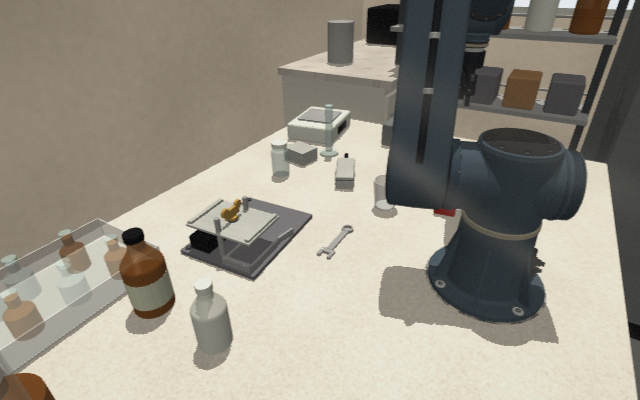

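```bash
python3 - <<'E'
import cv2
p=cv2.imread("pics/top0.png")
cv2.imwrite("pics/c1.png",cv2.resize(p[110:210,235:455],None,fx=3.6,fy=3.6,interpolation=cv2.INTER_CUBIC))
s=cv2.imread("pics/side0.png")
cv2.imwrite("pics/c2.png",cv2.resize(s[130:290,170:370],None,fx=3.6,fy=3.6,interpolation=cv2.INTER_CUBIC))
E
```

```text
(no output)
```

View pics/c1.png

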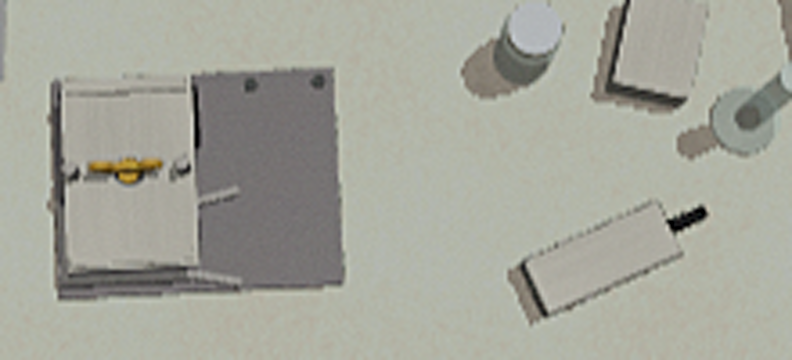

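View pics/c2.png

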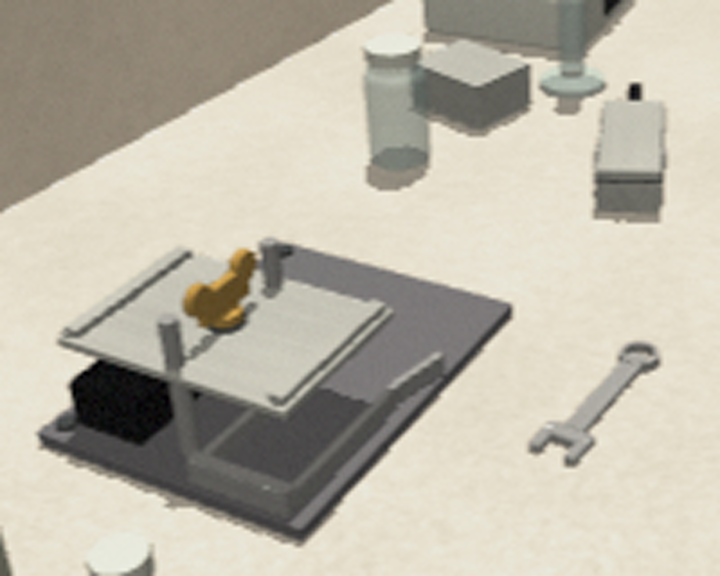

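```bash
cat > h.py <<'E'
import cv2,numpy as np
def ray(c,uv,z):
    M=c["world_to_cam"];R=M[:3,:3];t=M[:3,3];o=-R.T@t
    uv=np.atleast_2d(uv).astype(float)
    d=np.c_[(uv[:,0]-c["cx"])/c["fx"],(uv[:,1]-c["cy"])/c["fy"],np.ones(len(uv))]@R
    return o+d*((z-o[2])/d[:,2])[:,None]
def cloud(c,d):
    M=c["world_to_cam"];R=M[:3,:3];t=M[:3,3]
    v,u=np.mgrid[:d.shape[0],:d.shape[1]]
    P=np.stack([(u-c["cx"])/c["fx"]*d,(v-c["cy"])/c["fy"]*d,d],-1)
    W=(P-t)@R; W[d==0]=np.nan
    return W
E
python3 - <<'E'
from plant import robot
from h import *
c=robot.camera_params("top");d=np.load("pics/top0.npy");W=cloud(c,d)
p=cv2.imread("pics/top0.png");hsv=cv2.cvtColor(p,cv2.COLOR_BGR2HSV)
Z=W[...,2]
for (u,v) in [(350,200),(403,181),(418,122),(310,150),(270,175),(270,140)]: print((u,v),np.round(W[v,u],1))
# case by height
def comp(m,seed):
    n,l,st,ce=cv2.connectedComponentsWithStats(m.astype(np.uint8));k=l[seed[1],seed[0]];return (l==k),st[k]
m,st=comp((Z>34)&(Z<56)&(p.max(2)>120),(403,181));print(st)
r=cv2.minAreaRect(np.argwhere(m)[:,::-1].astype(np.float32));b=cv2.boxPoints(r)
q=ray(c,b,45);print("case",b.round(1).tolist(),q.round(1).tolist())
print([np.linalg.norm(q[i]-q[(i+1)%4]).round(1) for i in range(4)],q.mean(0), np.nanmedian(Z[m]))
# lug
lm=(p.max(2)<70);lm[:160]=0;lm[185:]=0;lm[:,:416]=0;lm[:,436:]=0
uv=np.argwhere(lm)[:,::-1];print("lug px",len(uv),uv.mean(0),ray(c,uv.mean(0),45).round(1), uv.min(0),uv.max(0))
# plate
m,st=comp((Z>70)&(Z<100),(285,180));print(st)
r=cv2.minAreaRect(np.argwhere(m)[:,::-1].astype(np.float32));b=cv2.boxPoints(r)
q=ray(c,b,86);print("plate",b.round(1).tolist(),q.round(1).tolist());print([np.linalg.norm(q[i]-q[(i+1)%4]).round(1) for i in range(4)],q.mean(0),np.nanmedian(Z[m]))
# nut
nm=(hsv[...,1]>120)&(hsv[...,0]<35);nm[:145]=0;nm[170:]=0;nm[:,:250]=0;nm[:,300:]=0
uv=np.argwhere(nm)[:,::-1].astype(np.float32);vx,vy,x0,y0=cv2.fitLine(uv,cv2.DIST_L2,0,.01,.01).ravel()
r=cv2.minAreaRect(uv);print("nut",r, uv.mean(0),ray(c,uv.mean(0),112).round(1),ray(c,[[x0-20*vx,y0-20*vy],[x0+20*vx,y0+20*vy]],112).round(1))
E
```

```text
(350, 200) [ 4.323e+02 -9.660e+01 -3.000e-01]
(403, 181) [ 499.9 -284.6   42.7]
(418, 122) [ 717.  -339.1   44.7]
(310, 150) [613.1  53.1  16.6]
(270, 175) [508.  188.6  88.2]
(270, 140) [631.6 191.5  92. ]
[381 166  43  32 678]
case [[379.70001220703125, 181.89999389648438], [416.5, 164.3000030517578], [424.20001220703125, 180.5], [387.5, 198.0]] [[495.2, -200.5, 45.0], [561.1, -332.8, 45.0], [502.7, -360.4, 45.0], [437.3, -228.4, 45.0]]
[np.float64(147.8), np.float64(64.6), np.float64(147.3), np.float64(64.3)] [ 499.0580121  -280.52149312   45.        ] 44.99167624958112
lug px 35 [425.28571429 170.74285714] [[ 538.1 -364.5   45. ]] [420 168] [430 174]
[ 252  131   39   55 1867]
plate [[250.6999969482422, 132.10000610351562], [287.8999938964844, 130.5], [290.20001220703125, 183.89999389648438], [253.10000610351562, 185.5]] [[660.3, 261.1, 86.0], [668.2, 129.9, 86.0], [478.1, 117.4, 86.0], [470.4, 247.1, 86.0]]
[np.float64(131.4), np.float64(190.5), np.float64(129.9), np.float64(190.4)] [569.23378851 188.86923891  86.        ] 86.75622700484868
nut ((269.5, 157.0), (6.0, 19.0), 90.0) [269.63013 156.27397] [[570.  188.7 112. ]] [[565.7 257.8 112. ]
 [574.3 119.7 112. ]]
```

```bash
cat >> h.py <<'E'
def plan(s,xyz,ang,n):
    """rows to go from sensed pose to xyz (mm) & tool-x heading ang (deg) in n rows"""
    R=s["tcp_rot"];a=np.arctan2(R[1,0],R[0,0]);p=np.array(s["position"])
    da=(np.radians(ang)-a+np.pi)%(2*np.pi)-np.pi
    st=(np.array(xyz)-p)/n
    print("from",p.round(1),np.degrees(a).round(2),"j6",np.round(s["joint_positions"][5],2))
    for i in range(n):
        ai=a+da*i/n
        x=np.array([np.cos(ai),np.sin(ai)]);z=np.array([-x[1],x[0]])
        print(np.round([st[:2]@x/10,-st[2]/10,st[:2]@z/10,-da/n],3).tolist())
E
python3 - <<'E'
from plant import robot
from h import *
plan(robot.sense(),[499,-280,230],26.4,15)
E
```

```text
from [ 201.3 -511.5  230.8] -68.53 j6 -0.08
[-0.71, 0.006, 2.412, -0.11]
[-0.44, 0.006, 2.476, -0.11]
[-0.164, 0.006, 2.509, -0.11]
[0.114, 0.006, 2.512, -0.11]
[0.39, 0.006, 2.484, -0.11]
[0.661, 0.006, 2.426, -0.11]
[0.924, 0.006, 2.338, -0.11]
[1.177, 0.006, 2.222, -0.11]
[1.414, 0.006, 2.079, -0.11]
[1.635, 0.006, 1.91, -0.11]
[1.835, 0.006, 1.718, -0.11]
[2.014, 0.006, 1.506, -0.11]
[2.167, 0.006, 1.274, -0.11]
[2.295, 0.006, 1.028, -0.11]
[2.394, 0.006, 0.769, -0.11]
```

Emit:
jog_arm(increments=[-0.7,0,2.4,-0.11,-0.45,0,2.5,-0.11,-0.15,0,2.5,-0.11,0.1,0,2.5,-0.11,0.4,0,2.5,-0.11], jaw=1)

```text
clock: 0.52
position: [301.5, -433.8, 231.0]
tcp_rot: [[0.802, -0.0, 0.598], [-0.598, 0.001, 0.802], [-0.001, -1.0, 0.0]]
wrist_force: [0.1, 0.3, 0.1]
finger_gap: 85.3
```

Emit:
jog_arm(increments=[0.65,0,2.4,-0.11,0.9,0,2.35,-0.11,1.2,0,2.2,-0.11,1.4,0,2.1,-0.11,1.65,0,1.9,-0.11])

```text
clock: 0.93
position: [400.8, -356.9, 231.1]
tcp_rot: [[0.996, -0.0, 0.09], [-0.09, 0.0, 0.996], [-0.0, -1.0, 0.0]]
wrist_force: [0.3, -1.3, 0.4]
finger_gap: 85.4
```

Emit:
jog_arm(increments=[1.8,0,1.7,-0.11,2,0,1.5,-0.11,2.2,0,1.3,-0.11,2.3,0,1,-0.11,2.4,0,0.8,-0.11])

```text
clock: 1.35
position: [500.3, -280.2, 231.0]
tcp_rot: [[0.896, -0.001, -0.443], [0.443, 0.0, 0.896], [-0.0, -1.0, 0.001]]
wrist_force: [0.3, 0.4, -0.4]
finger_gap: 85.5
```

```bash
python3 - <<'E'
from plant import robot
from h import *
s=robot.sense();print(s["clock"],s["position"],s["tcp_rot"].round(3) if hasattr(s["tcp_rot"],'round') else s["tcp_rot"])
c=robot.camera_params("wrist");p,d=robot.read_camera("wrist");print(c)
import pickle;pickle.dump((c,p,d,s),open("pics/w1.pkl","wb"))
cv2.imwrite("pics/w1.png",p[:,:,::-1])
E
```

```text
1.35 [ 500.34292137 -280.20061052  230.98081634] [[ 0.896 -0.001 -0.443]
 [ 0.443  0.     0.896]
 [-0.    -1.     0.001]]
{'fx': 309.70691628693146, 'fy': 309.70691628693146, 'cx': 324.0539148215698, 'cy': 203.12239891784154, 'world_to_cam': array([[ 8.96958439e-01,  4.42114843e-01,  1.54995257e-04,
        -3.26128500e+02],
       [ 4.20808783e-01, -8.53840319e-01,  3.06393013e-01,
        -4.90002737e+02],
       [ 1.35593240e-01, -2.74756575e-01, -9.51905089e-01,
         2.34536754e+02],
       [ 0.00000000e+00,  0.00000000e+00,  0.00000000e+00,
         1.00000000e+00]])}
```

View pics/w1.png

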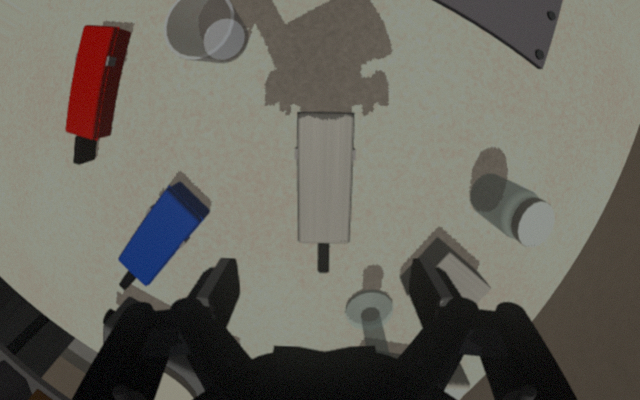

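```bash
cat >> h.py <<'E'
def wray(c,uv):
    M=c["world_to_cam"];R=M[:3,:3];t=M[:3,3];o=-R.T@t
    uv=np.atleast_2d(uv).astype(float);x=(uv[:,0]-c["cx"])/c["fx"];y=(uv[:,1]-c["cy"])/c["fy"]
    th=np.hypot(x,y)+1e-9
    return o,np.c_[np.sin(th)*x/th,np.sin(th)*y/th,np.cos(th)]@R
def wplane(c,uv,z):
    o,d=wray(c,uv);return o+d*((z-o[2])/d[:,2])[:,None]
def wcloud(c,d):
    v,u=np.mgrid[:400,:640];o,r=wray(c,np.c_[u.ravel(),v.ravel()])
    ax=c["world_to_cam"][2,:3];k=d.ravel()/(r@ax)
    W=(o+r*k[:,None]).reshape(400,640,3);W[d==0]=np.nan;return W
def rect(m,proj):
    q=proj(np.argwhere(m)[:,::-1])[:,:2].astype(np.float32)
    (cx,cy),(w,h),a=cv2.minAreaRect(q)
    if w<h: w,h,a=h,w,a+90
    return (round(cx,1),round(cy,1)),round(w,1),round(h,1),round(a,2),q
E
python3 - <<'E'
from h import *
import pickle
c,p,d,s=pickle.load(open("pics/w1.pkl","rb"))
W=wcloud(c,d);Z=W[...,2];print(Z[178,325],Z[257,323],Z[300,280])
n,l,st,_=cv2.connectedComponentsWithStats(((Z>38)&(Z<52)&(p.max(2)>90)).astype(np.uint8));k=l[178,325];print(st[k])
m=l==k; r=rect(m,lambda u:wplane(c,u,45));print(r[:4])
q=r[4]; mm=W[m];print(np.nanmedian(mm,0),mm[:,:2].mean(0),q.mean(0))
v,w=np.linalg.eigh(np.cov(q.T));print("pca",np.degrees(np.arctan2(w[1,1],w[0,1])))
lm=np.zeros((400,640),bool);lm[243:275,312:334]=p[243:275,312:334].max(2)<60
uv=np.argwhere(lm)[:,::-1];print(uv.min(0),uv.max(0));L=rect(lm,lambda u:wplane(c,u,45));print("lug",L[:4])
print(wplane(c,[[323.5,271]],45))
E
```

```text
45.3975589009562 45.07496944028685 1.7052114054474146
[ 294  114   62  130 6839]
((504.3, -282.4), 147.2, 65.1, 117.52)
[ 501.91518763 -277.88825902   44.85201226] [ 502.0274207  -279.74429958] [ 502.00238 -279.70386]
pca 115.07536387552302
[318 244] [328 271]
lug ((543.1, -366.6), 37.1, 11.8, 112.84)
[[ 551.55035105 -382.86846171   45.        ]]
```

Emit:
jog_arm(increments=[0.2,3,0,0.02,0,4,0,0,0,4,0,0,0,4,0,0,0,3,0,0])

```text
clock: 1.82
position: [500.1, -279.5, 48.1]
tcp_rot: [[0.907, -0.002, -0.42], [0.42, 0.002, 0.907], [-0.001, -1.0, 0.002]]
wrist_force: [0.0, -0.9, -0.6]
finger_gap: 85.3
```

Emit:
jog_arm(increments=[0,2,0,0,0,1.7,0,0,0,1,0,0,0,0,0,0])

```text
clock: 2.15
position: [500.3, -279.6, 2.3]
tcp_rot: [[0.907, -0.003, -0.42], [0.42, 0.002, 0.907], [-0.002, -1.0, 0.003]]
wrist_force: [0.5, -0.1, 0.4]
finger_gap: 85.4
```

Emit:
jog_arm(increments=[0,0,0,0,0,0,0,0,0,0,0,0,0,0,0,0,0,0,0,0], jaw=-1, squeeze=50)

```text
clock: 2.57
position: [502.0, -280.8, 5.7]
tcp_rot: [[0.907, 0.002, -0.421], [0.421, -0.001, 0.907], [0.001, -1.0, -0.002]]
wrist_force: [-1.1, 0.2, 7.2]
finger_gap: 59.7
```

Emit:
jog_arm(increments=[0,-1.5,0,0,0,-2,0,0,0,-2,0,0,0,-2,0,0,0,0,0,0])

```text
clock: 2.98
position: [502.9, -281.3, 83.0]
tcp_rot: [[0.907, 0.005, -0.421], [0.421, -0.003, 0.907], [0.003, -1.0, -0.005]]
wrist_force: [0.6, -0.6, -2.8]
finger_gap: 59.7
```

```bash
python3 - <<'E'
from plant import robot
from h import *
s=robot.sense();print(s["wrist_force"],s["finger_gap"])
c=robot.camera_params("wrist");p,d=robot.read_camera("wrist")
cv2.imwrite("pics/w2.png",p[:,:,::-1])
o=np.array([569.4,188.8]);a=np.radians(93.9);x=np.array([np.cos(a),np.sin(a)]);y=np.array([-x[1],x[0]])
for fx in(-165,-125): print(fx,o+fx*x+60*y)
t=o-185*x+60*y
plan(s,[*t,s["position"][2]+30],3.9,13)
E
```

```text
[ 0.63432083 -0.55564384 -2.82754155] 59.70659772696056
-165 [520.76146623  20.10117655]
-125 [518.0408546   60.00854771]
from [ 502.9 -281.3   83. ] 24.87 j6 -1.02
[1.045, -0.231, 1.902, 0.028]
[0.991, -0.231, 1.931, 0.028]
[0.936, -0.231, 1.958, 0.028]
[0.88, -0.231, 1.983, 0.028]
[0.824, -0.231, 2.007, 0.028]
[0.767, -0.231, 2.03, 0.028]
[0.71, -0.231, 2.051, 0.028]
[0.652, -0.231, 2.07, 0.028]
[0.593, -0.231, 2.087, 0.028]
[0.534, -0.231, 2.103, 0.028]
[0.475, -0.231, 2.117, 0.028]
[0.415, -0.231, 2.13, 0.028]
[0.355, -0.231, 2.141, 0.028]
```

View pics/w2.png

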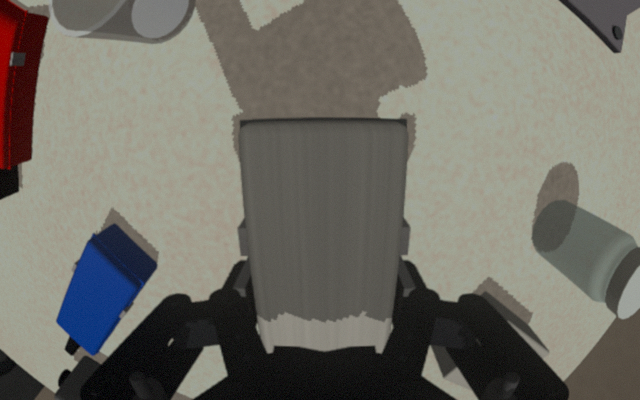

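Emit:
jog_arm(increments=[1.05,-0.1,1.9,0.028,1,0,1.95,0.028,0.95,0,1.95,0.028,0.9,0,2,0.028,0.8,0,2,0.028])

```text
clock: 3.45
position: [508.1, -170.5, 78.9]
tcp_rot: [[0.958, -0.002, -0.288], [0.288, 0.001, 0.958], [-0.001, -1.0, 0.001]]
wrist_force: [0.1, 0.3, -3.8]
finger_gap: 59.1
```

Emit:
jog_arm(increments=[0.8,0,2,0.028,0.7,0,2.05,0.028,0.65,0,2.05,0.028,0.6,0,2.1,0.028,0.5,0,2.1,0.028])

```text
clock: 3.87
position: [515.4, -62.7, 79.0]
tcp_rot: [[0.988, -0.002, -0.152], [0.152, 0.0, 0.988], [-0.002, -1.0, 0.001]]
wrist_force: [-0.3, 0.2, -3.4]
finger_gap: 59.0
```

Emit:
jog_arm(increments=[0.5,0,2.1,0.028,0.4,0,2.1,0.028,0,0,0,0])

```text
clock: 4.12
position: [518.4, -18.1, 79.0]
tcp_rot: [[0.995, -0.002, -0.098], [0.098, 0.001, 0.995], [-0.002, -1.0, 0.001]]
wrist_force: [0.4, -0.6, -3.7]
finger_gap: 59.1
```

```bash
python3 - <<'E'
from plant import robot
from h import *
import pickle
for n in("wrist","top"):
    s=robot.sense();c=robot.camera_params(n);p,d=robot.read_camera(n)
    cv2.imwrite(f"pics/{n}3.png",p[:,:,::-1]);pickle.dump((c,p,d,s),open(f"pics/{n}3.pkl","wb"))
E
```

```text
(no output)
```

View pics/wrist3.png

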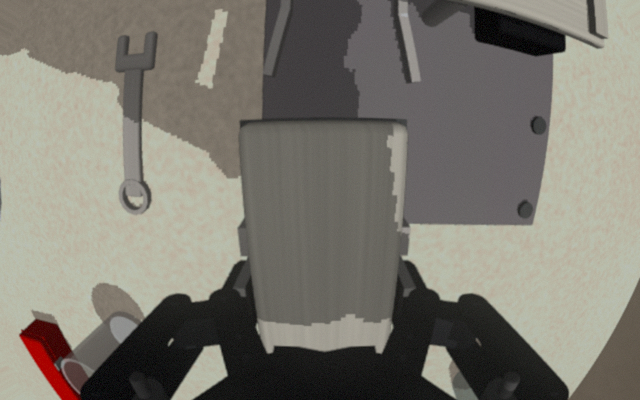

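```bash
python3 - <<'E'
from h import *
import pickle
c,p,d,s=pickle.load(open("pics/wrist3.pkl","rb"))
cv2.imwrite("pics/w3c.png",cv2.resize(p[0:240,230:570,::-1],None,fx=2.3,fy=2.3,interpolation=cv2.INTER_CUBIC))
o=np.array([569.4,188.8]);a=np.radians(93.9);x=np.array([np.cos(a),np.sin(a)]);y=np.array([-x[1],x[0]])
F=lambda P:np.round(np.c_[(P[:,:2]-o)@x,(P[:,:2]-o)@y],1)
q=wplane(c,[[265,74],[277,76],[407,81],[420,80],[290,5],[402,10]],27);print(q.round(1),F(q))
q=wplane(c,[[533,224],[408,223],[553,60],[262,60]],12);print(q.round(1),F(q))
E
```

```text
[[473.4  78.1  27. ]
 [481.1  77.2  27. ]
 [562.1  83.1  27. ]
 [570.6  85.2  27. ]
 [484.5 124.6  27. ]
 [554.6 130.   27. ]] [[-104.   103.3]
 [-105.4   95.7]
 [-105.    14.5]
 [-103.4    5.9]
 [ -58.3   89.1]
 [ -57.6   18.7]]
[[700.3  -8.3  12. ]
 [582.3 -16.4  12. ]
 [690.4 131.5  12. ]
 [467.5  89.1  12. ]] [[-205.5 -117.2]
 [-205.6    1.1]
 [ -65.4 -116.8]
 [ -92.6  108.5]]
```

View pics/w3c.png

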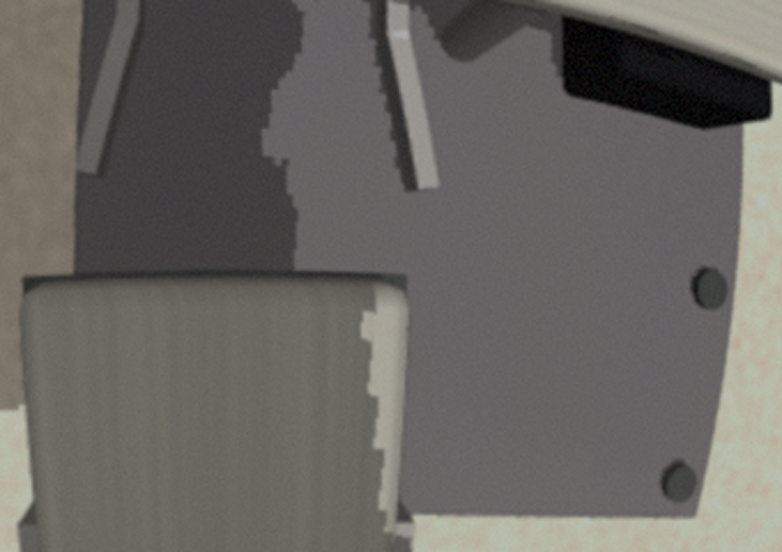

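View pics/top3.png

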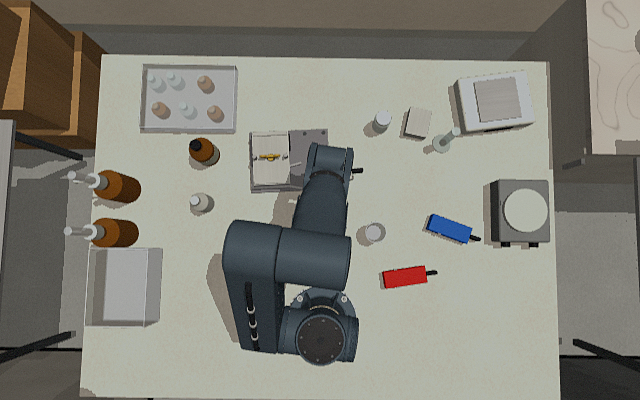

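Emit:
jog_arm(increments=[0.5,0,1.9,0.03,0.45,0,1.9,0,0,2,0,0,0,2,0,0,0,1,0,0])

```text
clock: 4.63
position: [524.4, 17.0, 28.0]
tcp_rot: [[0.998, -0.003, -0.068], [0.068, 0.0, 0.998], [-0.003, -1.0, 0.0]]
wrist_force: [-1.0, -0.1, -4.5]
finger_gap: 59.3
```

```bash
python3 - <<'E'
from plant import robot
from h import *
import pickle
s=robot.sense();c=robot.camera_params("wrist");p,d=robot.read_camera("wrist")
print(s["position"],s["clock"])
cv2.imwrite("pics/w4.png",p[:,:,::-1])
plan(s,[525.4,19.6,21],3.9,1)
q=wplane(c,[[265,74]],27)
pickle.dump((c,p,d,s),open(f"pics/w4.pkl","wb"))
E
```

```text
[524.36618368  16.98604785  28.004791  ] 4.6333
from [524.4  17.   28. ] 3.9 j6 -0.12
[0.121, 0.7, 0.254, -0.0]
```

View pics/w4.png

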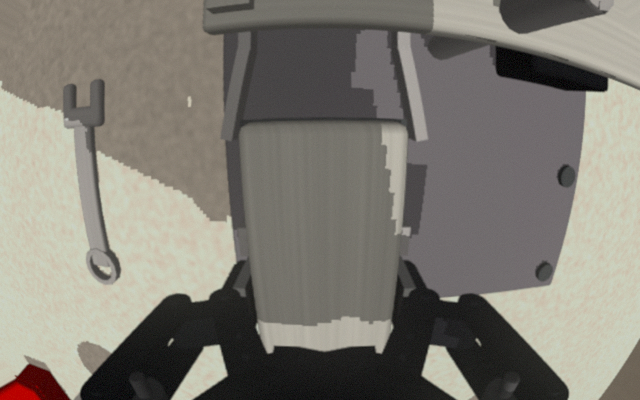

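Emit:
jog_arm(increments=[0.15,0.7,0.25,0,0,0,1,0,0,0,1,0,0,0,1,0,0,0,0.9,0])

```text
clock: 5.1
position: [524.4, 60.5, 24.0]
tcp_rot: [[0.998, 0.001, -0.068], [0.068, 0.0, 0.998], [0.001, -1.0, 0.0]]
wrist_force: [0.7, 0.8, -4.4]
finger_gap: 59.5
```

Emit:
jog_arm(increments=[0,0.1,0,0,0,0.2,0,0,0,0,0,0])

```text
clock: 5.35
position: [524.1, 59.2, 20.1]
tcp_rot: [[0.998, -0.0, -0.068], [0.068, -0.0, 0.998], [-0.0, -1.0, -0.0]]
wrist_force: [0.0, -0.1, -3.3]
finger_gap: 59.1
```

Emit:
jog_arm(increments=[0,0.15,0,0,0,0.1,0,0,0,0,0,0])

```text
clock: 5.6
position: [524.3, 58.8, 17.8]
tcp_rot: [[0.998, -0.0, -0.068], [0.068, -0.0, 0.998], [-0.0, -1.0, -0.0]]
wrist_force: [-0.3, -0.5, -3.1]
finger_gap: 59.4
```

Emit:
jog_arm(increments=[0,0.1,0,0,0,0.1,0,0,0,0,0,0])

```text
clock: 5.85
position: [524.3, 58.8, 17.6]
tcp_rot: [[0.998, 0.0, -0.068], [0.068, -0.0, 0.998], [0.0, -1.0, -0.0]]
wrist_force: [-12.7, -2.0, 28.8]
finger_gap: 59.6
```

Emit:
jog_arm(increments=[0,-0.15,0,0,0,0,0,0,0,0,0,0,0,0,0,0,0,0,0,0], jaw=1)

```text
clock: 6.27
position: [524.2, 59.1, 17.1]
tcp_rot: [[0.998, -0.0, -0.068], [0.068, 0.0, 0.998], [-0.0, -1.0, 0.0]]
wrist_force: [-0.3, 0.4, -0.2]
finger_gap: 85.5
```

Emit:
jog_arm(increments=[0,-2,0,0,0,-3,0,0,0,-3,0,0,0,-2,-2,0,0,0,-4,0])

```text
clock: 6.68
position: [530.2, 0.9, 121.2]
tcp_rot: [[0.997, 0.006, -0.072], [0.072, 0.0, 0.997], [0.006, -1.0, -0.0]]
wrist_force: [1.1, -0.2, 0.3]
finger_gap: 85.4
```

```bash
python3 - <<'E'
from plant import robot
from h import *
import pickle
s=robot.sense();c=robot.camera_params("wrist");p,d=robot.read_camera("wrist")
print(s["position"],s["clock"])
cv2.imwrite("pics/w5.png",p[:,:,::-1])
pickle.dump((c,p,d,s),open(f"pics/w5.pkl","wb"))
E
```

```text
[530.22859601   0.87182496 121.2310999 ] 6.6833
```

View pics/w5.png

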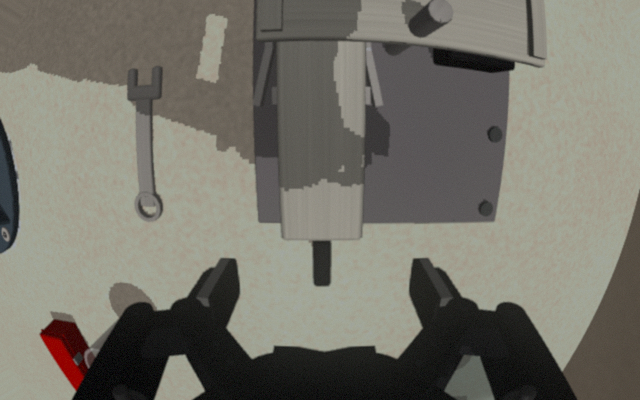

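```bash
python3 - <<'E'
from h import *
import pickle
c,p,d,s=pickle.load(open("pics/w5.pkl","rb"))
o=np.array([574.1,188.3]);a=np.radians(93.9);x=np.array([np.cos(a),np.sin(a)]);y=np.array([-x[1],x[0]])
F=lambda P:np.round(np.c_[(P[:,:2]-o)@x,(P[:,:2]-o)@y],1)
q=wplane(c,[[282,239],[362,240],[279,60],[367,60],[321.5,284],[321.5,243]],57);print(q.round(1),F(q))
q=wplane(c,[[259,222],[496,221],[509,90]],12);print(F(q))
W=wcloud(c,d);print(W[200,320],W[60,320],W[265,321], W[100,450],W[20,320])
E
```

```text
[[502.2 -16.9  57. ]
 [561.  -13.7  57. ]
 [494.8 109.1  57. ]
 [552.3 113.2  57. ]
 [533.8 -53.8  57. ]
 [531.4 -18.   57. ]] [[-199.8   85.7]
 [-200.6   26.8]
 [ -73.6   84.5]
 [ -73.5   26.9]
 [-238.8   56.7]
 [-202.9   56.6]]
[[-204.1  111.9]
 [-205.  -114.1]
 [ -79.2 -112.5]]
[528.12894088  14.87060925  56.60492788] [521.59894328 110.38285073  56.90605984] [532.24355363 -36.20733788  57.62140627] [632.33201949  97.00399782  11.64861009] [520.34858189 130.20236829  85.33600889]
```

Emit:
jog_arm(increments=[0,0,0,0,0,0,-2,0,0,0,-2,0,0,2,0,0,0,0,0,0])

```text
clock: 7.15
position: [529.5, -40.6, 94.6]
tcp_rot: [[0.998, -0.004, -0.067], [0.067, 0.001, 0.998], [-0.004, -1.0, 0.001]]
wrist_force: [-1.8, 0.5, -1.2]
finger_gap: 85.0
```

Emit:
jog_arm(increments=[0.35,1.5,-0.25,0,0,2,0,0,0,2,0,0,0,1.6,0,0,0,0,0,0])

```text
clock: 7.57
position: [532.8, -41.7, 23.7]
tcp_rot: [[0.998, -0.005, -0.069], [0.069, 0.001, 0.998], [-0.005, -1.0, 0.001]]
wrist_force: [-0.4, 0.3, -0.3]
finger_gap: 85.4
```

Emit:
jog_arm(increments=[0,0,0,0,0,0,0,0,0,0,0,0,0,0,0,0,0,0,0,0], jaw=-1, squeeze=40)

```text
clock: 7.98
position: [535.0, -42.9, 27.0]
tcp_rot: [[0.998, 0.001, -0.068], [0.068, -0.0, 0.998], [0.001, -1.0, -0.0]]
wrist_force: [0.1, -0.3, 0.3]
finger_gap: 25.8
```

Emit:
jog_arm(increments=[0,0,0,0,0,0,0,0,0,0,0,0])

```text
clock: 8.23
position: [534.7, -42.9, 26.9]
tcp_rot: [[0.998, 0.0, -0.068], [0.068, -0.0, 0.998], [0.0, -1.0, -0.0]]
wrist_force: [-2.8, -0.0, 6.1]
finger_gap: 13.5
```

Emit:
jog_arm(increments=[-0.1,0,1,0,-0.1,0,1,0,-0.1,0,1,0,0,0,1,0,0,0,1,0])

```text
clock: 8.65
position: [528.8, 6.8, 26.9]
tcp_rot: [[0.998, 0.001, -0.068], [0.068, -0.001, 0.998], [0.001, -1.0, -0.001]]
wrist_force: [0.7, -5.1, 4.0]
finger_gap: 13.2
```

Emit:
jog_arm(increments=[0,0,1,0,0,0,1,0,0,0,1,0,0,0,1,0,0,0,1,0])

```text
clock: 9.07
position: [525.4, 56.7, 26.9]
tcp_rot: [[0.998, 0.001, -0.068], [0.068, -0.001, 0.998], [0.001, -1.0, -0.001]]
wrist_force: [0.8, -5.4, 5.6]
finger_gap: 13.3
```

Emit:
jog_arm(increments=[0,0,0.7,0,0,0,0.5,0,0,0,0.3,0,0,0,0.2,0,0,0,0,0])

```text
clock: 9.48
position: [524.2, 73.8, 26.9]
tcp_rot: [[0.998, 0.001, -0.068], [0.068, -0.0, 0.998], [0.001, -1.0, -0.0]]
wrist_force: [-0.7, -1.8, 4.6]
finger_gap: 13.6
```

Emit:
jog_arm(increments=[0,0,0.15,0,0,0,0.15,0,0,0,0,0])

```text
clock: 9.73
position: [524.0, 76.5, 26.9]
tcp_rot: [[0.998, 0.001, -0.068], [0.068, -0.0, 0.998], [0.001, -1.0, -0.0]]
wrist_force: [-0.3, -3.7, 6.0]
finger_gap: 13.2
```

Emit:
jog_arm(increments=[0,0,0.15,0,0,0,0.1,0,0,0,0,0])

```text
clock: 9.98
position: [523.8, 78.0, 26.9]
tcp_rot: [[0.998, 0.001, -0.069], [0.069, -0.002, 0.998], [0.001, -1.0, -0.002]]
wrist_force: [0.3, -12.5, 6.5]
finger_gap: 13.5
```

Emit:
jog_arm(increments=[0,0,0.15,0,0,0,0.1,0,0,0,0,0])

```text
clock: 10.23
position: [523.4, 78.2, 26.9]
tcp_rot: [[0.998, 0.0, -0.07], [0.07, -0.005, 0.998], [-0.0, -1.0, -0.005]]
wrist_force: [-2.1, -34.3, 9.3]
finger_gap: 13.3
```

Emit:
jog_arm(increments=[0,0,-0.2,0,0,0,0,0,0,0,0,0,0,0,0,0], jaw=0.1)

```text
clock: 10.57
position: [523.3, 80.0, 26.3]
tcp_rot: [[0.998, -0.0, -0.068], [0.068, 0.0, 0.998], [0.0, -1.0, 0.0]]
wrist_force: [-0.6, 0.3, -0.6]
finger_gap: 46.7
```

Emit:
jog_arm(increments=[0,-1.5,0,0,0,-3,-1,0,0,-3,-2,0,0,-4,-2,0,0,-2,-1,0])

```text
clock: 10.98
position: [528.3, 20.1, 162.1]
tcp_rot: [[0.998, 0.004, -0.068], [0.068, -0.0, 0.998], [0.004, -1.0, -0.001]]
wrist_force: [0.3, -0.8, 1.3]
finger_gap: 47.2
```

```bash
python3 - <<'E'
from plant import robot
from h import *
import pickle
for n in("wrist","top","side"):
    s=robot.sense();c=robot.camera_params(n);p,d=robot.read_camera(n)
    cv2.imwrite(f"pics/{n}6.png",p[:,:,::-1]);pickle.dump((c,p,d,s),open(f"pics/{n}6.pkl","wb"))
print(s["position"],s["clock"])
s=cv2.imread("pics/side6.png")
cv2.imwrite("pics/c6.png",cv2.resize(s[160:290,170:370],None,fx=3.6,fy=3.6,interpolation=cv2.INTER_CUBIC))
E
```

```text
[529.17476847  20.16892002 162.08377362] 11.0833
```

View pics/wrist6.png

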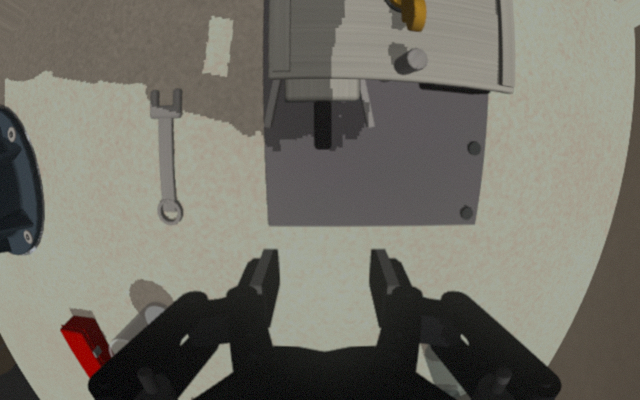

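View pics/c6.png

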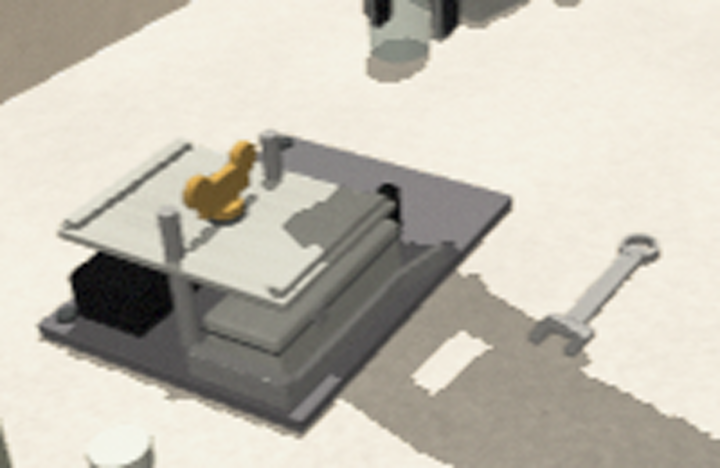

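```bash
python3 - <<'E'
from plant import robot
from h import *
import pickle
c,p,d,s=pickle.load(open("pics/wrist6.pkl","rb"))
o=np.array([574.1,188.3]);a=np.radians(93.9);x=np.array([np.cos(a),np.sin(a)]);y=np.array([-x[1],x[0]])
F=lambda P:np.round(np.c_[(P[:,:2]-o)@x,(P[:,:2]-o)@y],1)
print(F(wplane(c,[[323,149],[287,100],[359,101]],57)),F(wplane(c,[[268,225],[476,223]],12)),F(wplane(c,[[411,56]],122)))
print(F(wplane(c,[[264,78],[513,93]],86)))
plan(robot.sense(),[*(o-45*x),170],3.9,5)
E
```

```text
[[-120.3   56.2]
 [ -80.5   84.4]
 [ -81.4   27.7]] [[-203.9  112.8]
 [-204.1 -113.4]] [[-53.8   4.2]]
[[-64.8  97.2]
 [-65.7 -93.7]]
from [528.   20.9 159.9] 3.85 j6 -0.12
[1.145, -0.202, 2.378, -0.0]
[1.145, -0.202, 2.378, -0.0]
[1.146, -0.202, 2.378, -0.0]
[1.146, -0.202, 2.377, -0.0]
[1.146, -0.202, 2.377, -0.0]
```

Emit:
jog_arm(increments=[1.15,-0.2,2.4,0,1.15,-0.2,2.4,0,1.15,-0.2,2.4,0,1.15,-0.2,2.4,0,1.15,-0.2,2.4,0])

```text
clock: 11.55
position: [575.9, 146.8, 166.8]
tcp_rot: [[0.998, -0.003, -0.069], [0.069, -0.0, 0.998], [-0.003, -1.0, -0.0]]
wrist_force: [0.2, -0.6, -0.5]
finger_gap: 47.1
```

Emit:
jog_arm(increments=[0,0,0,0])

```text
clock: 11.63
position: [576.8, 149.1, 167.1]
tcp_rot: [[0.997, -0.001, -0.071], [0.071, 0.001, 0.997], [-0.001, -1.0, 0.001]]
wrist_force: [0.2, 1.1, -0.6]
finger_gap: 47.0
```

```bash
python3 - <<'E'
from plant import robot
from h import *
import pickle
n="wrist"
s=robot.sense();c=robot.camera_params(n);p,d=robot.read_camera(n)
cv2.imwrite(f"pics/w7.png",p[:,:,::-1]);pickle.dump((c,p,d,s),open(f"pics/w7.pkl","wb"))
print(s["position"],s["clock"])
E
```

```text
[576.82866879 149.11731786 167.13983039] 11.6333
```

View pics/w7.png

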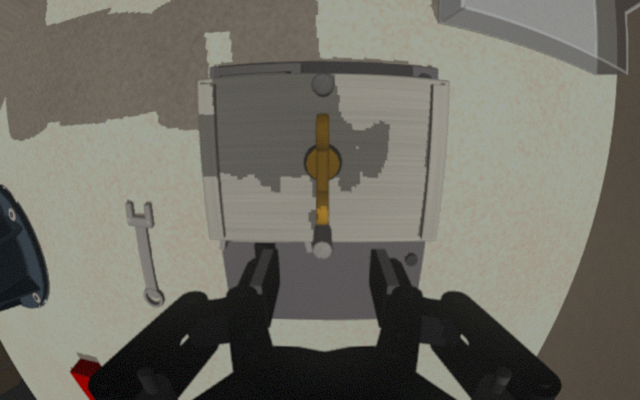

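```bash
python3 - <<'E'
from plant import robot
from h import *
import pickle
c,p,d,s=pickle.load(open("pics/w7.pkl","rb"))
q=wplane(c,[[322,252],[321.5,82]],122);print(q,q.mean(0),np.linalg.norm(q[0]-q[1]),np.degrees(np.arctan2(*(q[1]-q[0])[1::-1])))
print(wplane(c,[[322.5,162]],96))
hsv=cv2.cvtColor(p,cv2.COLOR_RGB2HSV);m=(hsv[...,1]>120)&(hsv[...,0]<35);m[:105]=0;m[235:]=0;m[:,:300]=0;m[:,345:]=0
W=wcloud(c,d);w=W[m];print(np.nanmin(w,0),np.nanmax(w,0));top=w[w[:,2]>108];print(top.mean(0),np.nanmin(top,0),np.nanmax(top,0))
v,e=np.linalg.eigh(np.cov(top[:,:2].T));print(np.degrees(np.arctan2(e[1,1],e[0,1])))
print(W[30:35,300:302])
plan(robot.sense(),[574,188.5,150],3.9,1)
E
```

```text
[[577.83564746 132.6027327  122.        ]
 [570.03844658 242.38090209 122.        ]] [573.93704702 187.4918174  122.        ] 110.0547264587391 94.06271774160568
[[574.19958037 189.01829391  96.        ]]
[562.58147131 153.38960403  87.76924976] [586.31142549 223.09713387 130.97470676]
[573.97811636 190.13974564 124.22597744] [568.71803663 153.38960403 116.33270925] [579.55460046 223.09713387 130.97470676]
93.70186912861693
[[[ 5.43600678e+02  3.04396704e+02  1.29338803e-02]
  [ 5.44538065e+02  3.04563543e+02 -4.95903333e-01]]

 [[ 5.43656500e+02  3.03395322e+02 -2.35499441e-01]
  [ 5.44654875e+02  3.03396581e+02 -7.57500969e-02]]

 [[ 5.43631352e+02  3.02603824e+02 -1.35191597e+00]
  [ 5.44793070e+02  3.02175322e+02  5.87804148e-01]]

 [[ 5.43740845e+02  3.01461349e+02 -1.02096272e+00]
  [ 5.44747842e+02  3.01446560e+02 -7.87444899e-01]]

 [[ 5.43747123e+02  3.00583578e+02 -1.79988178e+00]
  [ 5.44862123e+02  3.00291719e+02 -3.83251907e-01]]]
from [576.  147.3 166.8] 4.08 j6 0.1
[0.089, 1.681, 4.123, 0.003]
```

Emit:
jog_arm(increments=[0.05,0,2,0,0.05,0,2.1,0,0,1.7,0,0,0,1,0,0,0,0,0,0])

```text
clock: 12.1
position: [572.7, 185.1, 138.2]
tcp_rot: [[0.998, -0.006, -0.068], [0.068, -0.001, 0.998], [-0.006, -1.0, -0.001]]
wrist_force: [0.2, 0.1, -0.9]
finger_gap: 47.0
```

```bash
python3 - <<'E'
from plant import robot
from h import *
plan(robot.sense(),[574,188.5,99],3.8,1)
E
```

```text
from [572.7 185.1 138.2] 3.91 j6 0.17
[0.149, 3.924, 0.332, 0.002]
```

Emit:
jog_arm(increments=[0.15,1,0.3,0,0,1.5,0,0,0,1.3,0,0,0,0,0,0,0,0,0,0])

```text
clock: 12.52
position: [575.7, 188.5, 102.9]
tcp_rot: [[0.998, -0.001, -0.068], [0.068, -0.0, 0.998], [-0.001, -1.0, -0.0]]
wrist_force: [0.7, -0.4, 1.0]
finger_gap: 46.5
```

Emit:
jog_arm(increments=[0,0,0,0,0,0,0,0,0,0,0,0,0,0,0,0,0,0,0,0], jaw=-1, squeeze=60)

```text
clock: 12.93
position: [573.1, 188.6, 104.4]
tcp_rot: [[0.998, -0.007, -0.068], [0.068, -0.001, 0.998], [-0.007, -1.0, -0.001]]
wrist_force: [-20.2, -1.9, 17.6]
finger_gap: 6.3
```

```bash
python3 - <<'E'
from plant import robot
from h import *
s=robot.sense();print(s["wrist_torque"],s["wrist_force"],s["finger_gap"])
plan(s,[574,188.5,99],3.8,1)
E
```

```text
[-0.34949725  3.35988944 -0.10933161] [-20.16059501  -1.85517644  17.60213072] 6.285096582747865
from [573.1 188.6 104.4] 3.9 j6 0.17
[0.091, 0.536, -0.021, 0.002]
```

Emit:
jog_arm(increments=[-0.1,-0.1,0,0,-0.1,-0.1,0,0,0,0,0,0])

```text
clock: 13.18
position: [572.8, 188.6, 104.6]
tcp_rot: [[0.998, -0.003, -0.068], [0.068, -0.0, 0.998], [-0.003, -1.0, -0.0]]
wrist_force: [-4.3, 0.4, -10.8]
finger_gap: 6.4
```

Emit:
jog_arm(increments=[0,0.07,0,0.06,0,0.035,0,0.12,0,0.035,0,0.12,0,0.035,0,0.12,0,0.035,0,0.12])

```text
clock: 13.6
position: [573.4, 188.5, 103.0]
tcp_rot: [[0.888, -0.002, 0.46], [-0.46, -0.001, 0.888], [-0.001, -1.0, -0.001]]
wrist_force: [-2.2, -0.2, -7.9]
finger_gap: 6.1
```

Emit:
jog_arm(increments=[0,0.04,0,0.12,0,0.04,0,0.12,0,0.04,0,0.12,0,0.035,0,0.12,0,0.035,0,0.12])

```text
clock: 14.02
position: [573.8, 188.1, 101.2]
tcp_rot: [[0.474, -0.001, 0.881], [-0.881, -0.001, 0.474], [0.001, -1.0, -0.001]]
wrist_force: [-1.4, -4.7, -6.6]
finger_gap: 6.3
```

Emit:
jog_arm(increments=[0,0.04,0,0.12,0,0.04,0,0.12,0,0.04,0,0.12,0,0.035,0,0.12,0,0.035,0,0.12])

```text
clock: 14.43
position: [573.9, 187.5, 99.4]
tcp_rot: [[-0.106, -0.001, 0.994], [-0.994, -0.002, -0.106], [0.002, -1.0, -0.001]]
wrist_force: [-0.9, -7.8, -6.7]
finger_gap: 6.3
```

Emit:
jog_arm(increments=[0,0.04,0,0.12,0,0.04,0,0.12,0,0.04,0,0.12,0,0.035,0,0.12,0,0,0,0])

```text
clock: 14.85
position: [573.8, 187.1, 97.9]
tcp_rot: [[-0.555, -0.001, 0.832], [-0.832, -0.003, -0.555], [0.003, -1.0, 0.0]]
wrist_force: [-1.6, -10.9, -3.2]
finger_gap: 6.1
```

```bash
python3 - <<'E'
from plant import robot
from h import *
s=robot.sense();R=s["tcp_rot"];print(np.degrees(np.arctan2(R[1,0],R[0,0])),s["joint_positions"],s["wrist_force"],s["wrist_torque"])
for n in("wrist","side"):
    p,d=robot.read_camera(n);cv2.imwrite(f"pics/{n}8.png",p[:,:,::-1])
E
```

```text
-123.73179077443707 [ 0.2389845   0.60600251  1.61201973 -0.00274963  0.92559819  2.400167  ] [ -1.57806158 -10.94732787  -3.22485148] [-1.69057218  0.35200357 -0.13162203]
```

View pics/wrist8.png

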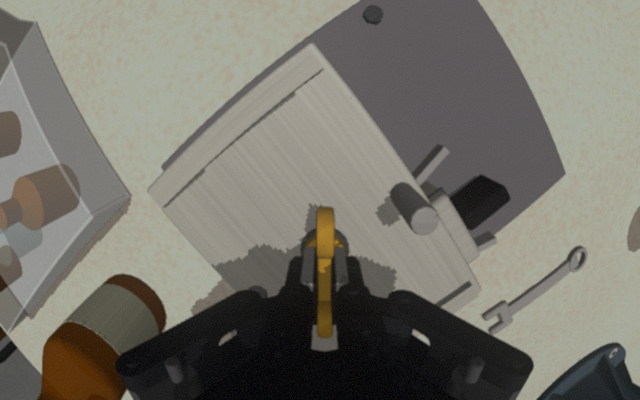

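Emit:
jog_arm(increments=[0,0,0,0,0,0,0,0,0,0,0,0], jaw=-0.3)

```text
clock: 15.2
position: [574.8, 188.9, 98.9]
tcp_rot: [[-0.549, 0.002, 0.836], [-0.836, 0.001, -0.549], [-0.002, -1.0, 0.001]]
wrist_force: [0.4, 0.7, -0.2]
finger_gap: 30.0
```

Emit:
jog_arm(increments=[0,-1,0,0,0,-2,0,0,0,-2,0,0,0,0,0,-0.12,0,0,0,-0.12])

```text
clock: 15.62
position: [575.1, 189.1, 150.7]
tcp_rot: [[-0.33, 0.004, 0.944], [-0.944, 0.001, -0.33], [-0.002, -1.0, 0.003]]
wrist_force: [-0.0, -0.1, -0.2]
finger_gap: 30.2
```

Emit:
jog_arm(increments=[0,0,0,-0.12,0,0,0,-0.12,0,0,0,-0.12,0,0,0,-0.12,0,0,0,-0.12])

```text
clock: 16.03
position: [574.4, 189.0, 149.3]
tcp_rot: [[0.262, 0.001, 0.965], [-0.965, 0.0, 0.262], [-0.0, -1.0, 0.002]]
wrist_force: [0.0, 1.0, -0.3]
finger_gap: 29.7
```

Emit:
jog_arm(increments=[0,0,0,-0.12,0,0,0,-0.12,0,0,0,-0.12,0,0,0,-0.12,0,0,0,-0.12])

```text
clock: 16.45
position: [574.4, 188.9, 149.3]
tcp_rot: [[0.761, 0.001, 0.649], [-0.649, 0.0, 0.761], [0.001, -1.0, 0.001]]
wrist_force: [0.2, -1.0, 0.1]
finger_gap: 29.6
```

Emit:
jog_arm(increments=[0,0,0,-0.12,0,0,0,-0.12,0,0,0,-0.12,0,0,0,-0.12,0,0,0,-0.12])

```text
clock: 16.87
position: [574.4, 188.9, 149.3]
tcp_rot: [[0.994, 0.001, 0.106], [-0.106, 0.0, 0.994], [0.001, -1.0, 0.001]]
wrist_force: [-1.3, 0.2, 0.0]
finger_gap: 29.7
```

Emit:
jog_arm(increments=[0,0,0,-0.12,0,0,0,-0.12,0,0,0,-0.12,0,0,0,-0.12,0,0,0,-0.12])

```text
clock: 17.28
position: [574.4, 189.0, 149.3]
tcp_rot: [[0.88, 0.001, -0.474], [0.474, 0.0, 0.88], [0.001, -1.0, -0.0]]
wrist_force: [-0.4, 0.8, 0.1]
finger_gap: 30.1
```

Emit:
jog_arm(increments=[0,0,0,-0.12,0,0,0,-0.12,0,0,0,-0.12,0,0,0,-0.12,0,0,0,0])

```text
clock: 17.7
position: [574.4, 188.9, 149.3]
tcp_rot: [[0.562, 0.001, -0.827], [0.827, 0.0, 0.562], [0.001, -1.0, -0.001]]
wrist_force: [0.2, 0.5, -1.2]
finger_gap: 29.8
```

```bash
python3 - <<'E'
from plant import robot
from h import *
import pickle
s=robot.sense();R=s["tcp_rot"];print(s["clock"],np.degrees(np.arctan2(R[1,0],R[0,0])),s["position"],s["joint_positions"])
for n in("wrist","top"):
    c=robot.camera_params(n);p,d=robot.read_camera(n);cv2.imwrite(f"pics/{n}9.png",p[:,:,::-1]);pickle.dump((c,p,d,s),open(f"pics/{n}9.pkl","wb"))
E
```

```text
17.7 55.789872148196814 [574.43239068 188.9262752  149.26119185] [ 2.40753826e-01  5.38729260e-01  1.58004673e+00  5.62230492e-05
  1.02126593e+00 -7.32991867e-01]
```

View pics/wrist9.png

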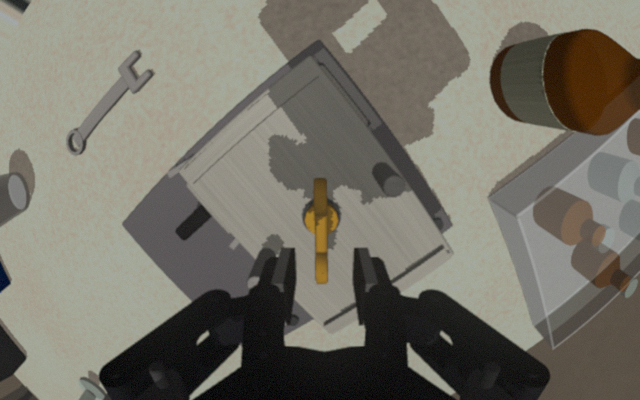

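Emit:
jog_arm(increments=[0,1.5,0,0,0,2,0,0,0,1.7,0,0,0,0,0,0])

```text
clock: 18.13
position: [572.5, 188.3, 93.4]
tcp_rot: [[0.57, -0.004, -0.822], [0.822, -0.001, 0.57], [-0.003, -1.0, 0.003]]
wrist_force: [-0.1, -0.2, -0.8]
finger_gap: 30.0
```

Emit:
jog_arm(increments=[0,0,0,0,0,0,0,0,0,0,0,0,0,0,0,0], jaw=-1, squeeze=60)

```text
clock: 18.47
position: [573.4, 187.5, 97.1]
tcp_rot: [[0.568, -0.002, -0.823], [0.823, -0.002, 0.568], [-0.003, -1.0, 0.0]]
wrist_force: [-5.8, -9.7, 1.4]
finger_gap: 6.0
```

Emit:
jog_arm(increments=[0,0.035,0,0.12,0,0.035,0,0.12,0,0.035,0,0.12,0,0.035,0,0.12,0,0.035,0,0.12])

```text
clock: 18.88
position: [573.2, 187.3, 95.3]
tcp_rot: [[0.935, -0.002, -0.353], [0.353, -0.002, 0.935], [-0.003, -1.0, -0.001]]
wrist_force: [-6.8, -10.8, 1.8]
finger_gap: 6.8
```

Emit:
jog_arm(increments=[0,0.04,0,0.12,0,0.035,0,0.12,0,0.035,0,0.12,0,0.035,0,0.12,0,0.035,0,0.12])

```text
clock: 19.3
position: [572.9, 187.2, 93.5]
tcp_rot: [[0.972, -0.003, 0.237], [-0.237, -0.003, 0.972], [-0.002, -1.0, -0.003]]
wrist_force: [-8.0, -9.7, 3.2]
finger_gap: 6.5
```

Emit:
jog_arm(increments=[0,0.04,0,0.12,0,0.035,0,0.12,0,0.035,0,0.12,0,0.035,0,0.12,0,0.035,0,0.12])

```text
clock: 19.72
position: [572.7, 187.3, 91.7]
tcp_rot: [[0.668, -0.004, 0.744], [-0.744, -0.003, 0.668], [-0.0, -1.0, -0.004]]
wrist_force: [-10.2, -10.7, 4.6]
finger_gap: 6.4
```

```bash
python3 - <<'E'
from plant import robot
from h import *
s=robot.sense();R=s["tcp_rot"];print(np.degrees(np.arctan2(R[1,0],R[0,0])),s["joint_positions"],s["wrist_force"],s["wrist_torque"])
E
```

```text
-48.05274630305962 [ 0.23953783  0.61402661  1.61625798 -0.00217252  0.91537854  1.07954322] [-10.16336743 -10.71430198   4.62147385] [-1.72235512  1.5595861   0.15983653]
```

Emit:
jog_arm(increments=[0,0.035,0,0.12,0,0.035,0,0.12,0,0.035,0,0.12,0,0.035,0,0.11,0,0,0,0])

```text
clock: 20.13
position: [572.5, 187.4, 90.3]
tcp_rot: [[0.258, -0.004, 0.966], [-0.966, -0.002, 0.258], [0.001, -1.0, -0.004]]
wrist_force: [-10.3, -9.4, 5.6]
finger_gap: 6.3
```

```bash
python3 - <<'E'
from plant import robot
from h import *
s=robot.sense();R=s["tcp_rot"];print(np.degrees(np.arctan2(R[1,0],R[0,0])),s["position"],s["wrist_force"],s["wrist_torque"])
E
```

```text
-75.05691174775363 [572.54117127 187.43994635  90.27563244] [-10.25719035  -9.42119991   5.63072257] [-1.64042909  1.60594195 -0.147483  ]
```

Emit:
jog_arm(increments=[0,0,0,0,0,0,0,0,0,0,0,0,0,0,0,0], jaw=-0.3)

```text
clock: 20.47
position: [574.6, 188.9, 90.1]
tcp_rot: [[0.265, 0.001, 0.964], [-0.964, 0.0, 0.265], [-0.0, -1.0, 0.002]]
wrist_force: [0.1, 0.0, -0.8]
finger_gap: 29.9
```

Emit:
jog_arm(increments=[0,-2,0,0,0,-3,0,0,0,-4,0,0,0,-3,0,0,0,0,0,0])

```text
clock: 20.88
position: [576.7, 189.5, 216.4]
tcp_rot: [[0.266, 0.01, 0.964], [-0.964, 0.003, 0.266], [0.0, -1.0, 0.011]]
wrist_force: [1.2, 1.1, 1.6]
finger_gap: 30.0
```

```bash
python3 - <<'E'
from plant import robot
from h import *
import pickle
s=robot.sense();print(s["clock"],s["position"])
c=robot.camera_params("wrist");p,d=robot.read_camera("wrist");cv2.imwrite("pics/w10.png",p[:,:,::-1]);pickle.dump((c,p,d,s),open("pics/w10.pkl","wb"))
W=wcloud(c,d)
hsv=cv2.cvtColor(p,cv2.COLOR_RGB2HSV);m=(hsv[...,1]>120)&(hsv[...,0]<35)&(np.linalg.norm(W[...,:2]-[574,188.5],axis=-1)<42)&(W[...,2]>75)
w=W[m];top=w[w[:,2]>98];v,e=np.linalg.eigh(np.cov(top[:,:2].T));print(len(top),np.degrees(np.arctan2(e[1,1],e[0,1])),w[:,2].max())
# plate height histogram
z=W[...,2][(np.abs(W[...,0]-574)<90)&(np.abs(W[...,1]-188)<55)&(W[...,2]>60)&(W[...,2]<84)];print(np.median(z),len(z))
E
```

```text
20.8833 [576.71935421 189.4866964  216.40490076]
871 -162.27130904672055 317.477932823986
72.15210580169156 18207
```

View pics/w10.png

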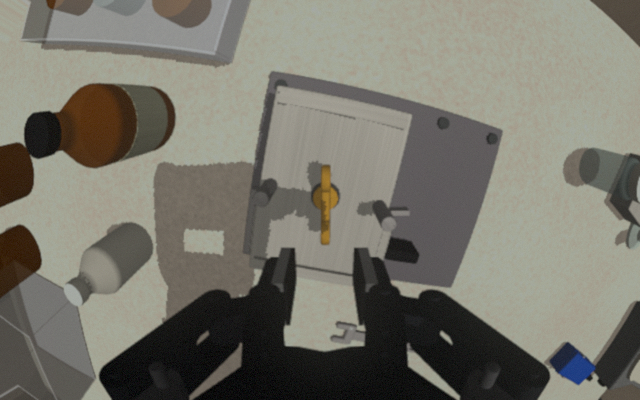

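```bash
python3 - <<'E'
from h import *
import pickle
c,p,d,s=pickle.load(open("pics/w10.pkl","rb"));W=wcloud(c,d)
hsv=cv2.cvtColor(p,cv2.COLOR_RGB2HSV);m=(hsv[...,1]>120)&(hsv[...,0]<35)
m[:160]=0;m[246:]=0;m[:,:315]=0;m[:,335:]=0
w=W[m];print(w[:,2].max());top=w[(w[:,2]>97)&(w[:,2]<125)];v,e=np.linalg.eigh(np.cov(top[:,:2].T));print(len(top),np.degrees(np.arctan2(e[1,1],e[0,1])))
o=np.array([574.1,188.3]);a=np.radians(93.9);x=np.array([np.cos(a),np.sin(a)]);y=np.array([-x[1],x[0]])
k=(p.max(2)<45);k[:235]=0;k[264:]=0;k[:,:384]=0;k[:,422:]=0
q=wplane(c,np.argwhere(k)[:,::-1],57)[:,:2]-o;print("lug fixture x",(q@x).min(),(q@x).max(),"y",(q@y).mean())
cc=np.argwhere(W[...,2]>0)
E
```

```text
nan
666 -165.24952304025342
lug fixture x -118.20576786207596 -80.59806306303813 y 49.52150614566494
```

Emit:
jog_arm(increments=[2,-1,0,0,4,0,0,0,4,0,0,0,4,0,0,0,4,0,0,0])

```text
clock: 21.35
position: [621.7, 13.5, 218.3]
tcp_rot: [[0.266, -0.001, 0.964], [-0.964, 0.0, 0.266], [-0.0, -1.0, -0.001]]
wrist_force: [0.2, 0.6, 0.0]
finger_gap: 29.8
```

Emit:
jog_arm(increments=[0,0,0,0,0,0,0,0])

```text
clock: 21.52
position: [621.7, 13.3, 218.0]
tcp_rot: [[0.262, -0.002, 0.965], [-0.965, 0.0, 0.262], [-0.001, -1.0, -0.002]]
wrist_force: [0.1, -0.1, -0.6]
finger_gap: 30.1
```

```bash
python3 - <<'E'
from plant import robot
from h import *
import pickle
s=robot.sense();print(s["clock"],s["position"])
P={}
for n in("wrist","top","side"):
    c=robot.camera_params(n);p,d=robot.read_camera(n);cv2.imwrite(f"pics/{n}11.png",p[:,:,::-1]);pickle.dump((c,p,d,s),open(f"pics/{n}11.pkl","wb"));P[n]=p
cv2.imwrite("pics/c11.png",cv2.resize(P["side"][120:310,150:390,::-1],None,fx=3,fy=3,interpolation=cv2.INTER_CUBIC))
E
```

```text
21.5167 [621.7377938   13.31622691 217.96287894]
```

View pics/wrist11.png

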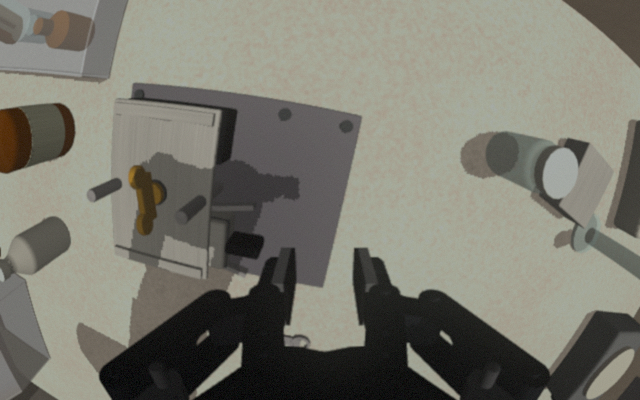

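View pics/c11.png

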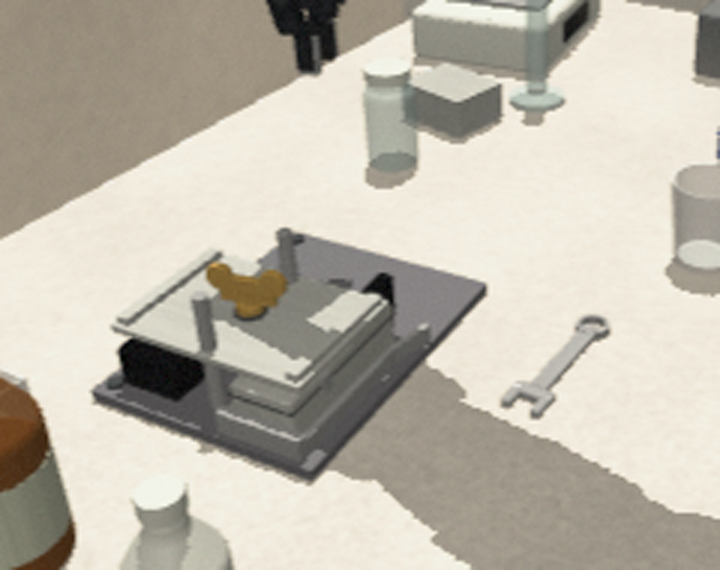

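View pics/top11.png

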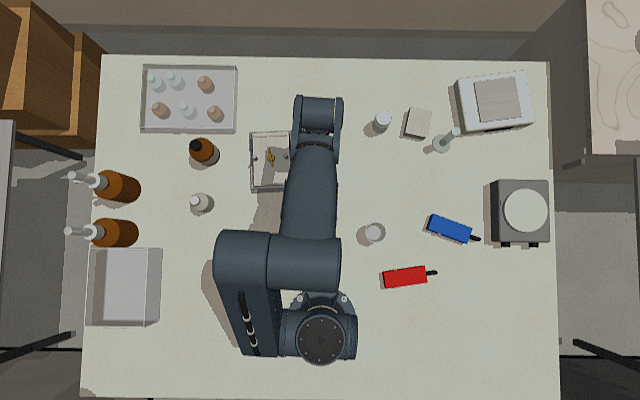

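```bash
python3 - <<'E'
from plant import robot
from h import *
import pickle
c,p,d,s=pickle.load(open("pics/wrist11.pkl","rb"));W=wcloud(c,d)
o=np.array([574.1,188.3]);a=np.radians(93.9);x=np.array([np.cos(a),np.sin(a)]);y=np.array([-x[1],x[0]])
k=(W[...,2]>50)&(W[...,2]<64);k[:225]=0;k[265:]=0;k[:,:220]=0;k[:,268:]=0
q=W[k][:,:2]-o;print(np.percentile(q@x,[1,50]),np.median(q@y),np.median(W[k][:,2]),k.sum())
g=np.linalg.norm(q-(-100*x+58*y),axis=1)<25;print(np.percentile((q@x)[g],[0,2]),np.median((q@y)[g]))
robot.close_job();print(robot.sense()["clock"])
E
```

```text
[-120.14775644  -90.73172651] 53.614573687841535 55.89306476807815 657
[-121.38934195 -119.85405073] 54.5654327070905
the job is handed in; nothing more can be done
the job is handed in; nothing more can be done
```

The sample case is fully home under the hold-down plate, the wing nut is tightened to about 4.5 rad, and the job is handed in. No verdict was reported. My last clock reading before the final pictures was 21.5 s of the 67 s allowed.

- **Placing and sliding:** I set the aluminium case with the lug (the only uncoloured one) upright in the bay mouth, blunt end first, and let go. I then gripped the lug and slid it in about 121 mm, until it met the back stop with 34 N.
- **Tightening:** I turned the nut in two strokes with the jaws kept narrow between the posts, 2.23 rad and then 2.28 rad.
- **Last checks:**
  - The nut's wings read 4.52 rad, and the plate top was at about 72 mm, which agrees (72.5 expected). Tight starts at 4.2 rad and the thread ends at 4.8.
  - The lug end is at fixture x of about -120 mm, as it should be when home.
  - The last pictures show nothing else on the bench disturbed, and the gripper is well clear.
- **Disagreements:**
  - The top camera placed the fixture about 5 mm off in y compared with the wrist camera, so I used the wrist camera.
  - Setting the case down gave a brief 29 N contact and about 13 N sideways, and it sat about 3 mm off the bay's centre line. The wrist camera still reads the case at y of about 54 to 57 mm instead of 60. That is up to 2 mm beyond the 4 mm rail clearance, so at least part of it is measuring error.

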